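# Extend the telescoping cup brush and hold it in the mug

### The job

Get the telescoping brush ready to scrub the mug: while it stands in its holder, squeeze in the button on its grip and draw the grip up past the first stop to the second, so the handle is at its full length. Then lift the brush out and lower its head upright into the spotted mug, the whole bristle head below the rim but clear of the mug's bottom and walls. Finish while holding it there, still gripped, extended and steady; leave the mug standing where it is and the green tumbler and clear glass alone.

Things in the scene. Friction and masses are not known exactly. Their poses are not given: they have to be found in the camera images.
- holder: Fixed round white ceramic brush holder, foot 64 mm across and 14 mm high, above it a cup 43 mm across, in all 44 mm tall, with an open well 35 mm across whose floor is 6 mm above the counter. Origin at the centre of its underside, z up. It may stand left or right, trading sides with the mug.
- brush: Loose telescoping brush upright in the holder, head down; 0.34 kg (0.9 to 1.25 times). Origin: centre of the head's flat underside; z up the handle. Rigid bristle head 0 to 40 mm, 30 mm across; steel sleeve to 108 mm, 24 to 27 across; grip 108 to 146 pushed in, 164 to 202 at full length. Button on the -x side (towards the robot within 0.6 rad). Its weight keeps it down while the grip is drawn.
- grip_point (a point): Centre of the grey plastic grip, a block 26 x 26 mm and 38 mm tall; 127 mm above the brush's origin when pushed in; moves up with the grip. Axes as the brush's: the button is on the -x side. To press the button and grip at once, close the fingers along the brush's x axis with one finger on the button.
- button_face (a point): Centre of the outer face of the round steel push button (15 mm across, centred in height on the grip), 17.5 mm from the brush's axis towards its -x, so the grip measures 30.5 mm over button and back when the button is out.
- brush_button (a joint): Travel of the button in m: 0 = out (grip locked), 0.0035 = fully in, nearly flush. Sprung: about 2.5 N to start, 6.6 N fully in. The grip slides only while the button is in at least 0.0025; let go, it springs out and locks again at the next stop.
- brush_grip (a joint): How far the grip is drawn up out of the sleeve, in m: 0 = pushed in (start), 0.028 = first stop, 0.056 = second stop, full length (hard end). With the button in it slides with about 0.5 N and passes the first stop without a click.
- mug_1: Loose white mug with dark spots, 91 mm tall, body 80 mm across, its bowl open with an inner radius of at least 30 mm; one handle on its -y side. Origin on its underside, z up; the bowl's axis is 17 mm from the origin towards the mug's +y.
- mug_mouth (a point): Centre of the mug's open mouth, at rim height, 91 mm above its underside.
- mug_floor (a point): Centre of the mug's inner floor, 84 mm below the rim.
- green_tumbler: Loose green see-through tumbler, 68 mm across, 72 mm tall, a bystander. Origin at the centre of its underside.
- glass_1: Loose clear glass, 81 mm across, 92 mm tall, a bystander at the back. Origin at the centre of its underside.
Mind the look-alikes: they are no part of the job. Of the things that look like the brush, the smaller one is meant.

How it is judged:
By the outcome, as a careful person would: the job done as asked, in the order asked, and still so for the second after the job is handed in, while the arm keeps its last pose, push and grip.
It also fails if it takes over 42 s, if anything falls off the work surface, if the arm or the gripper's body presses on something with over 40 N, if the wrist force passes 120 N, or if a joint passes its speed limit or range.

### The arm

A 7-joint arm with a two-finger parallel gripper is mounted at the origin on a cart in front of the work surface, level with it; the furniture and walls round the work are solid. World frame = base frame: x ahead of the robot, y to its left, z up, the work surface at z = 0. Lengths are in m, angles in rad, forces in N, time in s.
With the tool pointing down it reaches from about 0.425 to 0.875 m from the base axis. Payload 8.4 kg.
Tool frame: the origin (TCP) lies midway between the tips of the shut fingers; the grasp point (between the pads) lies 19 mm behind it (bot.tcp_to_grasp is the distance from the TCP to the grasp point, in m); z points along the fingers, y is the line along which they close (so a half turn about z gives the same grasp; the last joint's range is limited). The gripper opens to 85 mm and grips with 20 to 120 N. Pads are 22 mm wide; open, the fingers measure 114 mm over their backs; the gripper's body (76 mm by 85 mm) begins 54 mm behind the grasp point. The pads swing forward as they close: fully open they stand 13 mm farther back than shut.
Start: joints at [1.041, 0.333, 0.04, 1.465, -0.013, 1.343, -0.059], TCP at [0.271, -0.591, 0.231] pointing down, gripper open.
Joint ranges: [-2.58, 2.58], [-0.38, 2.09], [-1.3, 1.39], [0.25, 2.4], [-1.5, 4.64], [0.08, 2.09], [-2.65, 2.65]. Speed limits (rad/s): [2.22, 2.22, 2.79, 2.79, 3.14, 3.14, 3.14].

### API

Orientations are given as a rotation vector (axis times angle).
In Python, from bench import sensors, vision, bot gives the robot as it stands.
- The arm moves only by the tool step_arm, never from a script. Its argument "rows" is a list of rows, each a list of 5 numbers: the closure in counts, from 0 (fully open) to 255 (shut), then the shift along the tool's x, y, z in cm, then the turn about the tool's z in degrees. In form: [[hand, dx, dy, dz, spin], ...]. A call has 1 to 20 rows; each row shifts and turns the commanded pose from where the row before left it, along the tool's axes as they then stand; what a row does not reach is not made up. A row lasts 1/8 s, in which the tool goes at most 62.5 mm and 10.7 degrees, less where a joint would pass 70% of its speed; a pose out of reach is approached as far as the arm can. A call is refused whole if a number of a shift passes 6.25 or a number of a turn 10.7, either way. A call with a gripper value outside its range is refused whole. The fingers move at their own pace and stop on an object; "squeeze" is the grip in N (left out, the last holds). Time passes only in rows, so rows that do not move let the fingers close. It gives the time, the measured TCP pose, the force, the opening and the grip force at its end, in the units of the state.
- sensors.observe(): the state, without advancing time (a new reading comes with each control period).
- vision.snapshot(name): name is "scene" or "top" or "wrist"; returns a dict with "frame" (480x640x3 uint8, red, green, blue), "z_map" (480x640 float32, m along the optical axis (not along the pixel's ray), 0 where there is no reading), "mtx" (3x3 intrinsics, pixels), "R" (3x3) and "t" (3): a world point X has camera coordinates R X + t. Camera axes: x right, y down, z forward; pixel columns grow to the right and rows downward; lengths in m; the calibration is good to about 2 mm. The wrist camera is an equidistant fisheye: a pixel r from the principal point sees the ray r / f radians off the axis. A picture is of the moment at which its call begins.
- bot.hand_in(): hands the job in; it is judged then, once.
The state is a dict: "time_s": time; "joint_positions": joint angles; "qd": joint speeds; "joint_efforts": joint torques, N m; "eef_pos": TCP position; "orientation": TCP orientation; "force": force on the tool from outside, world axes, zero at the start; "ft_torque": the same for the moment, N m; "finger_gap": finger opening in m; "grasp_force": force on a finger pad.
Only numpy, scipy, OpenCV 4.12 (cv2) and the standard library are available. Lean on these libraries where they do the work, as an engineer would, in place of code of your own. Each camera call takes 0.05 s, during which the arm holds its last target. There are 200 camera calls.

## Working session

There is one attempt and no reset: what is moved stays moved. The work goes in short steps, Python scripts to look and compute and a tool call to move; the robot and the scene stay as the last step left them, time stands still between calls to the robot, and variables do not carry over. Pictures are saved under pics/ and viewed, at most 10 in all, crops included, and the job is handed in when it is done.

Besides the shell and the picture viewer there is one more tool, called after ">>>" as a command line: name --pt "numbers of a row" for each row, then --argument value for the rest. step_arm: Moves the arm, as the interface text tells. Its arguments: {"type":"object","properties":{"rows":{"type":"array","items":{"type":"array","items":{"type":"number"}}},"squeeze":{"type":"number"}},"required":["rows"]}

```bash
mkdir -p pics; cat > h.py <<'E'
import numpy as np, cv2
from scipy.spatial.transform import Rotation as Ro
from bench import sensors, vision, bot
def snap(n,save=None):
    s=vision.snapshot(n)
    if save: cv2.imwrite('pics/'+save,s['frame'][:,:,::-1])
    return s
def cloud(s):
    z=s['z_map'];v,u=np.indices(z.shape);K=s['mtx']
    c=np.stack([(u-K[0,2])/K[0,0]*z,(v-K[1,2])/K[1,1]*z,z],-1)
    return (c-s['t'])@s['R']
E
python3 - <<'E'
from h import *
for n in ('scene','top'):
    s=snap(n,n+'1.png'); np.savez(n+'1.npz',**s)
o=sensors.observe();print(o['time_s'],o['eef_pos'],o['orientation'],Ro.from_rotvec(o['orientation']).as_matrix().round(2))
E
```

```text
0.1 [ 0.27125844 -0.59025605  0.23053385] [-3.06766753e+00 -6.71186802e-01  6.05966070e-04] [[ 0.91  0.42 -0.  ]
 [ 0.42 -0.91  0.  ]
 [-0.   -0.   -1.  ]]
```

View pics/scene1.png

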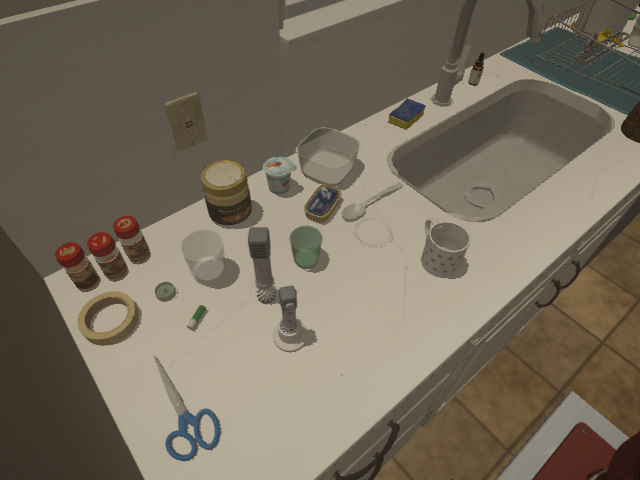

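View pics/top1.png

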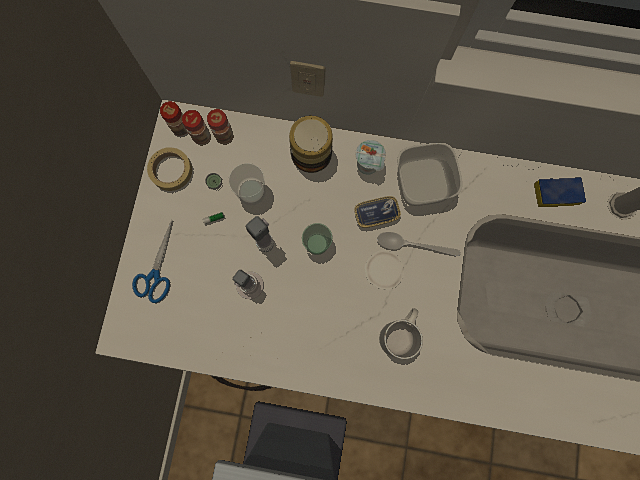

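The brush in the holder is at top pixel (243,280) and scene pixel (288,310). The spotted mug is at top (402,340), the bigger look-alike at top (258,230), and the tumbler at top (317,240).

```bash
python3 - <<'E'
from h import *
for n,boxes in (('top',{'brush':(228,262,265,300),'mug':(380,315,425,365),'big':(240,212,275,255),'tumb':(300,222,335,258)}),('scene',{'brush':(270,282,310,352),'mug':(418,218,470,278),'big':(245,222,280,305),'tumb':(288,225,325,268)})):
    s=dict(np.load(n+'1.npz'));P=cloud(s)
    print(n,'cam',(-s['R'].T@s['t']).round(3))
    for k,(a,b,c,d) in boxes.items():
        p=P[b:d,a:c][s['z_map'][b:d,a:c]>0]
        for lo,hi in ((.01,.03),(.03,.06),(.06,.085),(.085,.1),(.1,.13),(.13,.145),(.145,.158),(.158,.19),(.19,.25)):
            q=p[(p[:,2]>lo)&(p[:,2]<hi)]
            if len(q)>8: print(k,lo,hi,len(q),'lo',np.percentile(q,3,0).round(3),'hi',np.percentile(q,97,0).round(3))
# top face of the grip
s=dict(np.load('top1.npz'));P=cloud(s)[262:300,228:265]
m=((P[...,2]>.145)&(P[...,2]<.162))
p=P[m][:,:2].astype(np.float32); r=cv2.minAreaRect(p*1000);print('grip top rect mm',r,np.median(P[m],0))
E
```

```text
top cam [ 0.446 -0.009  1.121]
brush 0.01 0.03 136 lo [0.512 0.137 0.01 ] hi [0.566 0.184 0.029]
brush 0.03 0.06 132 lo [0.52  0.143 0.032] hi [0.558 0.177 0.055]
brush 0.06 0.085 20 lo [0.528 0.152 0.061] hi [0.544 0.164 0.085]
brush 0.085 0.1 9 lo [0.529 0.152 0.085] hi [0.542 0.159 0.097]
brush 0.1 0.13 20 lo [0.524 0.148 0.107] hi [0.545 0.158 0.129]
brush 0.13 0.145 33 lo [0.522 0.148 0.132] hi [0.55  0.177 0.144]
brush 0.145 0.158 160 lo [0.526 0.15  0.146] hi [0.552 0.175 0.154]
mug 0.01 0.03 207 lo [ 0.443 -0.225  0.01 ] hi [ 0.526 -0.15   0.029]
mug 0.03 0.06 178 lo [ 0.443 -0.225  0.03 ] hi [ 0.514 -0.149  0.059]
mug 0.06 0.085 209 lo [ 0.444 -0.226  0.062] hi [ 0.53  -0.149  0.084]
mug 0.085 0.1 219 lo [ 0.439 -0.228  0.085] hi [ 0.516 -0.15   0.092]
big 0.01 0.03 28 lo [0.622 0.128 0.011] hi [0.646 0.152 0.029]
big 0.03 0.06 78 lo [0.623 0.128 0.031] hi [0.654 0.162 0.059]
big 0.06 0.085 39 lo [0.626 0.131 0.061] hi [0.649 0.157 0.083]
big 0.085 0.1 27 lo [0.626 0.131 0.087] hi [0.645 0.154 0.1  ]
big 0.1 0.13 28 lo [0.626 0.132 0.101] hi [0.642 0.147 0.125]
big 0.145 0.1
[... 1387 characters left out ...]
i [0.644 0.161 0.099]
big 0.1 0.13 173 lo [0.625 0.137 0.101] hi [0.643 0.162 0.129]
big 0.13 0.145 67 lo [0.552 0.134 0.13 ] hi [0.637 0.171 0.144]
big 0.145 0.158 90 lo [0.551 0.128 0.147] hi [0.638 0.171 0.158]
big 0.158 0.19 340 lo [0.62  0.13  0.159] hi [0.65  0.167 0.19 ]
big 0.19 0.25 210 lo [0.625 0.132 0.19 ] hi [0.655 0.162 0.193]
tumb 0.01 0.03 252 lo [ 0.635 -0.     0.011] hi [0.691 0.055 0.029]
tumb 0.03 0.06 502 lo [ 0.633 -0.003  0.031] hi [0.693 0.057 0.059]
tumb 0.06 0.085 301 lo [ 0.631 -0.005  0.061] hi [0.695 0.059 0.074]
grip top rect mm ((539.0872192382812, 163.2696533203125), (26.16752815246582, 26.150707244873047), 66.90890502929688) [0.53917692 0.1623697  0.1497591 ]
```

>>> step_arm --pt "0 0 0 -0.5 -9.33" --pt "0 0 0 -0.5 -9.33" --pt "0 0 0 -0.5 -9.33" --pt "0 0 0 -0.5 -9.33" --pt "0 0 0 -0.5 -9.33" --pt "0 0 0 -0.5 -9.33" --pt "0 0 0 -0.5 -9.33"

```text
time_s: 0.98
eef_pos: [0.2713, -0.5904, 0.2659]
orientation: [-2.215, -2.227, -0.0]
force: [0.4, 0.4, 0.6]
finger_gap: 0.0854
grasp_force: 0.0
```

>>> step_arm --pt "0 4 1.5 -0.2 0" --pt "0 4 1.5 -0.2 0" --pt "0 4 1.5 -0.2 0" --pt "0 4 1.5 -0.2 0" --pt "0 4 1.5 -0.2 0" --pt "0 4 1.5 -0.2 0" --pt "0 4 1.5 -0.2 0" --pt "0 4 1.5 -0.2 0" --pt "0 4 1.5 -0.2 0" --pt "0 4 1.5 -0.2 0" --pt "0 4 1.5 -0.2 0" --pt "0 4 1.5 -0.2 0" --pt "0 4 1.5 -0.2 0" --pt "0 4 1.5 -0.2 0" --pt "0 4 1.5 -0.2 0" --pt "0 4 1.5 -0.2 0" --pt "0 4 1.5 -0.2 0" --pt "0 4 0 0 0" --pt "0 3.3 0 0 0" --pt "0 0 0 0 0"

```text
time_s: 3.48
eef_pos: [0.5256, 0.1655, 0.3]
orientation: [-2.215, -2.226, -0.0]
force: [-0.6, 0.2, -0.2]
finger_gap: 0.0855
grasp_force: 0.0
```

```bash
python3 - <<'E'
from h import *
s=snap('wrist','w1.png');np.savez('w1.npz',**s)
def proj(X):
    c=s['R']@X+s['t'];K=s['mtx'];th=np.arctan2(np.hypot(c[0],c[1]),c[2]);d=c[:2]/np.hypot(c[0],c[1])
    return K[:2,2]+K[0,0]*th*d
print(s['mtx'],-s['R'].T@s['t'],s['R'].round(2))
for y in (-30,0,30):
    a=np.radians(y);print(y,[proj(np.array([.539,.163,.133])+.0175*np.array([-np.cos(a),-np.sin(a),0])).round(0)])
print(proj(np.array([.539,.163,.152])))
im=s['frame'];u,v=proj(np.array([.539,.163,.14])).astype(int)
c=im[max(0,v-90):v+90,max(0,u-120):u+120];print(u,v,c.shape)
cv2.imwrite('pics/w1c.png',cv2.resize(c,None,fx=3,fy=3,interpolation=2)[:,:,::-1])
E
```

```text
[[371.64829954   0.         315.09052564]
 [  0.         371.64829954 240.32541115]
 [  0.           0.           1.        ]] [0.52540202 0.2406079  0.44332373] [[ 1.    0.   -0.  ]
 [ 0.   -0.96  0.29]
 [ 0.   -0.29 -0.96]]
-30 [array([313., 211.])]
0 [array([311., 221.])]
30 [array([313., 231.])]
[331.79942746 226.70615393]
331 223 (180, 240, 3)
```

View pics/w1c.png

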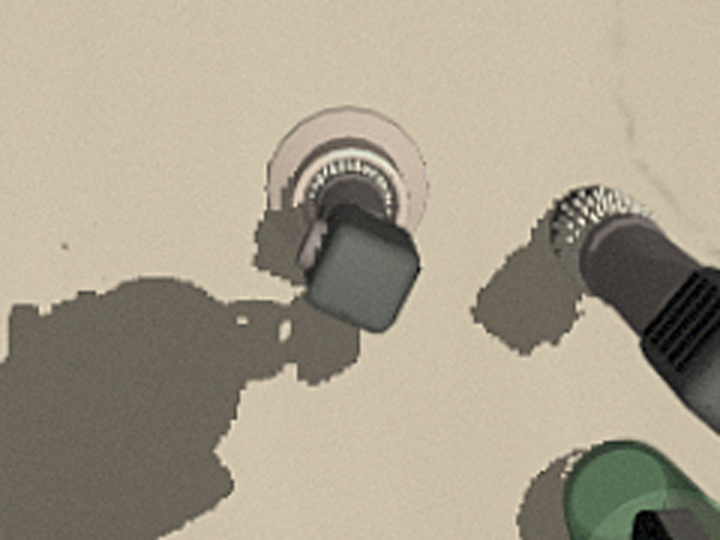

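The grip, at crop (365,268), is turned about -25° in yaw, with the button on its upper-left side at (313,245). The larger brush is at right and the tumbler at bottom right.

```bash
python3 - <<'E'
from h import *
s=dict(np.load('w1.npz'));K=s['mtx'];z=s['z_map']
v,u=np.indices(z.shape);dx=u-K[0,2];dy=v-K[1,2];r=np.hypot(dx,dy);th=r/K[0,0];t=np.tan(np.minimum(th,1.3))
c=np.stack([dx/np.maximum(r,1e-6)*t*z,dy/np.maximum(r,1e-6)*t*z,z],-1);P=(c-s['t'])@s['R']
m=(P[...,2]>.146)&(P[...,2]<.158)&(np.hypot(P[...,0]-.539,P[...,1]-.163)<.03)&(z>0)
p=P[m];print(m.sum(),np.median(p[:,2]),p.mean(0),cv2.minAreaRect((p[:,:2]*1000).astype(np.float32)))
# button: points off grip face
for lo,hi in((.12,.146),(.03,.046),(.012,.016)):
    m=(P[...,2]>lo)&(P[...,2]<hi)&(np.hypot(P[...,0]-.539,P[...,1]-.163)<.036)&(z>0);q=P[m];print(lo,len(q),q.min(0).round(3),q.max(0).round(3))
    print(cv2.minEnclosingCircle((q[:,:2]*1000).astype(np.float32)))
E
```

```text
973 0.15204757653189782 [0.53853874 0.16462531 0.15176365] ((538.6840209960938, 163.70216369628906), (26.45001792907715, 26.470436096191406), 64.74659729003906)
0.12 298 [0.52  0.151 0.12 ] [0.554 0.179 0.146]
((537.5626220703125, 164.4263458251953), 17.39668846130371)
0.03 440 [0.517 0.152 0.03 ] [0.56  0.185 0.046]
((538.91357421875, 163.84754943847656), 21.56215476989746)
0.012 294 [0.511 0.147 0.012] [0.566 0.19  0.016]
((538.4971923828125, 163.90394592285156), 28.118534088134766)
```

>>> step_arm --pt "0 -0.18 1.31 0 0" --pt "0 0 0 0 8.23" --pt "0 0 0 0 8.23" --pt "0 0 0 0 8.23" --pt "0 0 0 2 0" --pt "0 0 0 3 0" --pt "0 0 0 3 0" --pt "0 0 0 2 0" --pt "0 0 0 0 0" --pt "0 0 0 0 0"

```text
time_s: 4.78
eef_pos: [0.5404, 0.1605, 0.2014]
orientation: [2.645, 1.694, 0.002]
force: [-1.0, 0.2, 1.2]
finger_gap: 0.0854
grasp_force: 0.0
```

```bash
python3 - <<'E'
from h import *
o=sensors.observe();R=Ro.from_rotvec(o['orientation']).as_matrix();print(o['eef_pos'],R.round(3),np.degrees(np.arctan2(R[1,1],R[0,1])))
print('tool err cm',(R.T@(np.array([.5385,.1638,.112])-o['eef_pos'])*100).round(2))
E
```

```text
[0.54037287 0.16054774 0.20136138] [[ 0.418  0.908  0.001]
 [ 0.908 -0.418  0.   ]
 [ 0.001  0.001 -1.   ]] -24.723825240830912
tool err cm [ 0.21 -0.31  8.94]
```

>>> step_arm --pt "0 0.21 -0.31 0 0" --pt "0 0 0 2 0" --pt "0 0 0 2 0" --pt "0 0 0 2 0" --pt "0 0 0 2 0" --pt "0 0 0 0.94 0" --pt "0 0 0 0 0" --pt "0 0 0 0 0" --pt "0 0 0 0 0"

```text
time_s: 5.9
eef_pos: [0.5381, 0.1639, 0.1116]
orientation: [2.645, 1.695, 0.002]
force: [0.7, 0.4, 0.6]
finger_gap: 0.0854
grasp_force: 0.0
```

```bash
python3 - <<'E'
from h import *
o=sensors.observe();R=Ro.from_rotvec(o['orientation']).as_matrix()
print('tool err cm',(R.T@(np.array([.5385,.1638,.112])-o['eef_pos'])*100).round(2))
s=snap('wrist','w2.png');cv2.imwrite('pics/w2c.png',cv2.resize(s['frame'][100:460,130:510],None,fx=1.6,fy=1.6)[:,:,::-1])
E
```

```text
tool err cm [ 0.    0.04 -0.04]
```

View pics/w2c.png

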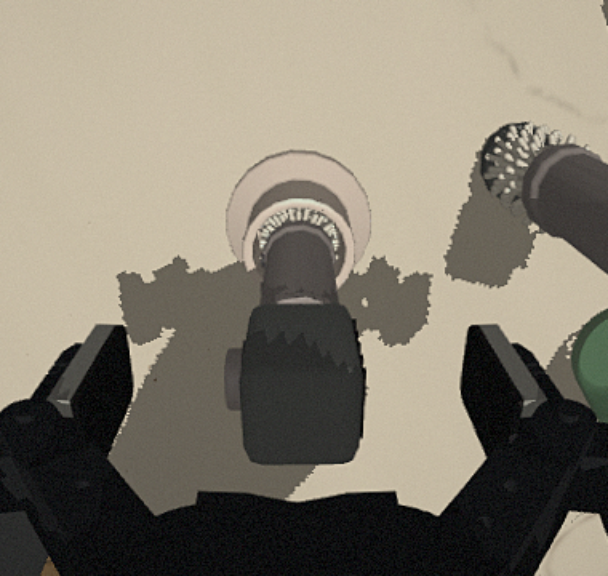

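The button (crop 233,378) faces the left finger, and the grip is centred and square between the pads. Next I'll close on it.

>>> step_arm --pt "255 0 0 0 0" --pt "255 0 0 0 0" --pt "255 0 0 0 0" --pt "255 0 0 0 0" --pt "255 0 0 0 0" --pt "255 0 0 0 0" --pt "255 0 0 0 0" --pt "255 0 0 0 0" --squeeze 40

```text
time_s: 6.95
eef_pos: [0.538, 0.1638, 0.1112]
orientation: [2.645, 1.695, 0.001]
force: [1.9, -1.3, 5.6]
finger_gap: 0.0259
grasp_force: 42.2
```

>>> step_arm --pt "255 0 0 -0.6 0" --pt "255 0 0 -0.6 0" --pt "255 0 0 -0.6 0" --pt "255 0 0 -0.6 0" --pt "255 0 0 -0.6 0" --pt "255 0 0 -0.6 0" --pt "255 0 0 -0.6 0" --pt "255 0 0 -0.6 0" --pt "255 0 0 -0.4 0" --pt "255 0 0 0 0" --pt "255 0 0 0 0"

```text
time_s: 8.32
eef_pos: [0.5377, 0.1637, 0.1628]
orientation: [-2.645, -1.695, 0.0]
force: [0.1, -0.2, -0.4]
finger_gap: 0.026
grasp_force: 41.8
```

```bash
python3 - <<'E'
from h import *
s=snap('scene');P=cloud(s);cv2.imwrite('pics/s2.png',cv2.resize(s['frame'][200:380,200:400],None,fx=3,fy=3)[:,:,::-1])
E
```

```text
(no output)
```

View pics/s2.png

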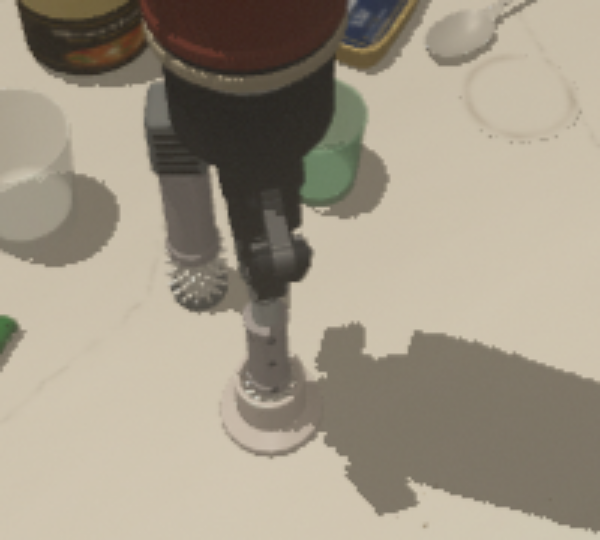

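The head is still in the holder at crop (268,390) and the sleeve shows extended, so the grip has slid. I'll continue to the hard end and then lift out.

>>> step_arm --pt "255 0 0 -0.2 0" --pt "255 0 0 -0.2 0" --pt "255 0 0 -0.2 0" --pt "255 0 0 -0.2 0" --pt "255 0 0 0 0" --pt "255 0 0 0 0"

```text
time_s: 9.12
eef_pos: [0.5376, 0.1637, 0.1708]
orientation: [-2.645, -1.695, 0.0]
force: [0.4, 0.6, -4.1]
finger_gap: 0.0261
grasp_force: 41.4
```

>>> step_arm --pt "255 0 0 -1 0" --pt "255 0 0 -1.5 0" --pt "255 0 0 -1.5 0" --pt "255 0 0 -1.5 0" --pt "255 0 0 -1.5 0" --pt "255 0 0 -1.5 0" --pt "255 0 0 -1.5 0" --pt "255 0 0 -1.5 0" --pt "255 0 0 -1 0" --pt "255 0 0 0 0" --pt "255 0 0 0 0"

```text
time_s: 10.5
eef_pos: [0.5375, 0.1636, 0.2954]
orientation: [-2.645, -1.695, 0.001]
force: [0.2, -0.7, -4.2]
finger_gap: 0.0261
grasp_force: 41.4
```

```bash
python3 - <<'E'
from h import *
o=sensors.observe();R=Ro.from_rotvec(o['orientation']).as_matrix()
s=snap('scene');P=cloud(s);cv2.imwrite('pics/s3.png',s['frame'][100:400,150:500][:,:,::-1])
e=o['eef_pos'];print(e,R.round(3),o['force'])
m=(s['z_map']>0)&(np.hypot(P[...,0]-e[0],P[...,1]-e[1])<.03)&(P[...,2]>.05)&(P[...,2]<e[2]-.01)
q=P[m]
for a in np.arange(.06,.28,.01):
    w=q[(q[:,2]>a)&(q[:,2]<a+.01)]
    if len(w)>3: print(a.round(2),len(w),w[:,0].min().round(4),w.mean(0).round(4),w[:,1].min().round(4),w[:,1].max().round(4))
print('zmin',np.sort(q[:,2])[:5])
E
```

```text
[0.53746264 0.16363224 0.29535589] [[ 0.418  0.909 -0.001]
 [ 0.909 -0.418 -0.   ]
 [-0.001 -0.001 -1.   ]] [ 0.15128349 -0.70967272 -4.24650907]
0.13 48 0.5239 [0.5312 0.1674 0.1382] 0.1503 0.1771
0.14 70 0.5231 [0.5313 0.1674 0.145 ] 0.1503 0.1778
0.15 57 0.5236 [0.5316 0.1682 0.1552] 0.1504 0.1779
0.16 54 0.5231 [0.5309 0.1676 0.1652] 0.1493 0.1781
0.17 64 0.5247 [0.5314 0.1675 0.1765] 0.1506 0.1766
0.18 64 0.5249 [0.5309 0.1684 0.1845] 0.1558 0.1751
0.19 58 0.5258 [0.531  0.1686 0.1951] 0.1555 0.175
0.2 61 0.526 [0.5307 0.1675 0.2049] 0.1552 0.1752
0.21 58 0.5263 [0.5307 0.1681 0.2146] 0.1547 0.1753
0.22 65 0.526 [0.5308 0.1687 0.2248] 0.1571 0.1752
0.23 53 0.5244 [0.5295 0.1687 0.2352] 0.1568 0.1757
0.24 136 0.5253 [0.5341 0.166  0.2428] 0.1508 0.1769
0.25 47 0.5293 [0.533  0.1664 0.2549] 0.1586 0.1714
0.26 48 0.529 [0.5328 0.1667 0.2649] 0.1583 0.1713
0.27 46 0.5298 [0.5325 0.1668 0.2745] 0.1582 0.1717
zmin [0.13381498 0.13456607 0.13479259 0.13497734 0.13508671]
```

View pics/s3.png

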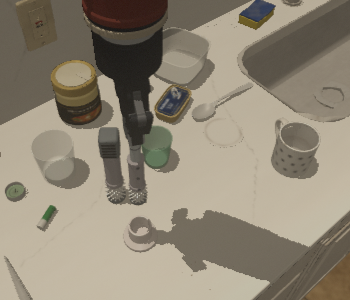

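>>> step_arm --pt "255 -1.0 0.27 0 0" --pt "255 -2.0 0.54 0 0" --pt "255 -2.4 0.65 0 0" --pt "255 -2.4 0.65 0 0" --pt "255 -2.4 0.65 0 0" --pt "255 -2.4 0.65 0 0" --pt "255 -2.4 0.65 0 0" --pt "255 -2.4 0.65 0 0" --pt "255 -2.4 0.65 0 0" --pt "255 -2.4 0.65 0 0" --pt "255 -2.4 0.65 0 0" --pt "255 -2.4 0.65 0 0" --pt "255 -2.4 0.65 0 0" --pt "255 -2.4 0.65 0 0" --pt "255 -1.8 0.48 0 0" --pt "255 -1.0 0.22 0 0" --pt "255 0 0 0 0" --pt "255 0 0 0 0" --pt "255 0 0 0 0"

```text
time_s: 12.92
eef_pos: [0.478, -0.1886, 0.296]
orientation: [-2.644, -1.697, -0.0]
force: [-0.3, 0.1, -3.1]
finger_gap: 0.0262
grasp_force: 41.4
```

```bash
cat > chk.py <<'E'
from h import *
import sys
o=sensors.observe();R=Ro.from_rotvec(o['orientation']).as_matrix()
s=snap('scene',sys.argv[1]);P=cloud(s);e=o['eef_pos'];print(o['time_s'],e,o['force'],o['finger_gap'],o['grasp_force'])
V=s['z_map']>0
def fit(p):
    A=np.c_[2*p[:,:2],np.ones(len(p))];x=np.linalg.lstsq(A,(p[:,:2]**2).sum(1),rcond=None)[0];return x[:2].round(4),np.sqrt(x[2]+x[0]**2+x[1]**2).round(4)
d=np.hypot(P[...,0]-.4775,P[...,1]+.189)
print('rim',fit(P[V&(P[...,2]>.0865)&(P[...,2]<.093)&(d<.045)&(d>.03)]))
print('mug outer',fit(P[V&(P[...,2]>.02)&(P[...,2]<.08)&(d>.037)&(d<.043)]))
m=V&(np.hypot(P[...,0]-e[0],P[...,1]-e[1])<.024)&(P[...,2]>.095)&(P[...,2]<e[2]-.01);q=P[m]
print('brush zmin',np.sort(q[:,2])[:3])
for a,b in((.135,.17),(.18,.235)):
    w=q[(q[:,2]>a)&(q[:,2]<b)]
    if len(w)>9: print(a,fit(w),w[:,:2].min(0),w[:,:2].max(0))
t=np.array([.4775,-.189]) ;print('to nominal, tool cm',(R.T@(np.r_[t,e[2]]-e)*100).round(2))
E
python3 chk.py s4.png
```

```text
12.925 [ 0.47797581 -0.18859237  0.29598926] [-0.26293728  0.08744642 -3.05232773] 0.026153524373455275 41.36342525482178
rim (array([ 0.477 , -0.1887]), np.float64(0.0386))
mug outer (array([ 0.4771, -0.1885]), np.float64(0.0386))
brush zmin [0.13491377 0.13536138 0.1354957 ]
0.135 (array([ 0.4785, -0.188 ]), np.float64(0.0116)) [ 0.46425797 -0.20125972] [ 0.49438815 -0.17393142]
0.18 (array([ 0.4784, -0.1882]), np.float64(0.0111)) [ 0.46525079 -0.19681967] [ 0.48942546 -0.1748272 ]
to nominal, tool cm [-0.06 -0.03 -0.  ]
```

View pics/s4.png

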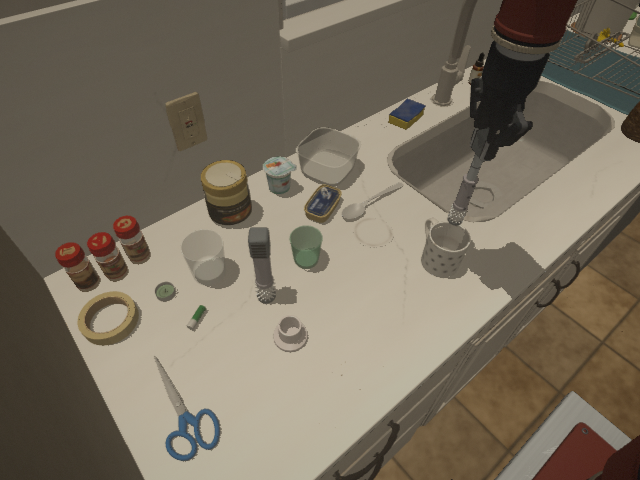

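The brush head (457,215) hangs upright over the mug mouth (450,236), about 1.7 mm off centre. I'll shift it to centre and lower it 10.6 cm.

>>> step_arm --pt "255 -0.13 -0.12 0 0" --pt "255 0 0 0.5 0" --pt "255 0 0 1 0" --pt "255 0 0 1 0" --pt "255 0 0 1 0" --pt "255 0 0 1 0" --pt "255 0 0 1 0" --pt "255 0 0 1 0" --pt "255 0 0 1 0" --pt "255 0 0 1 0" --pt "255 0 0 1 0" --pt "255 0 0 0.7 0" --pt "255 0 0 0.4 0" --pt "255 0 0 0 0" --pt "255 0 0 0 0" --pt "255 0 0 0 0" --pt "255 0 0 0 0"

```text
time_s: 15.1
eef_pos: [0.4762, -0.1902, 0.1901]
orientation: [2.645, 1.695, 0.0]
force: [-0.4, -0.4, -4.1]
finger_gap: 0.0261
grasp_force: 41.4
```

```bash
python3 chk.py s5.png; python3 -c "
import cv2;cv2.imwrite('pics/s5c.png',cv2.resize(cv2.imread('pics/s5.png')[100:300,360:560],None,fx=3,fy=3))"
```

```text
15.1 [ 0.47615236 -0.19019799  0.19011092] [-0.37501286 -0.37657812 -4.1474209 ] 0.02609508212054284 41.37587606906891
rim (array([ 0.4771, -0.189 ]), np.float64(0.0387))
mug outer (array([ 0.477 , -0.1884]), np.float64(0.0386))
brush zmin [0.09510797 0.09542464 0.09616543]
0.135 (array([ 0.4769, -0.1903]), np.float64(0.009)) [ 0.46392923 -0.20392415] [ 0.48855979 -0.17562921]
to nominal, tool cm [0.17 0.07 0.  ]
```

View pics/s5c.png

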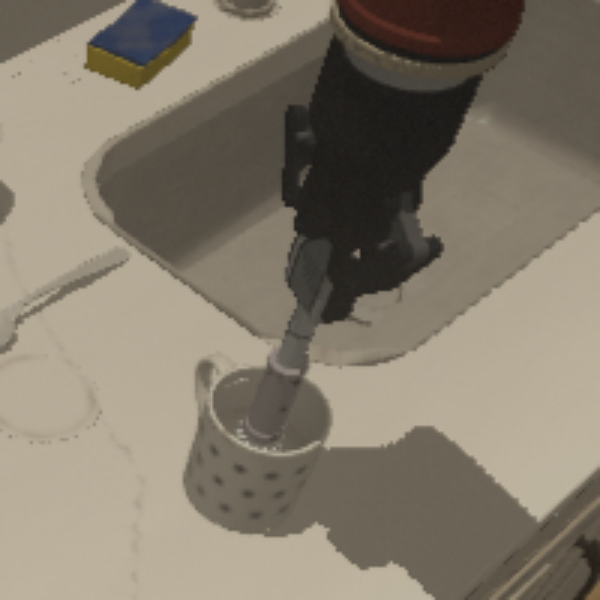

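The head is inside the mug (crop 262,435) and below the rim. The mug hasn't moved, and the full brush weight still hangs from the gripper.

```bash
python3 -c "
from bench import bot
print(bot.hand_in())"
```

```text
the job is handed in; nothing more can be done
None
```

I handed the job in at about 15 s: the brush is at full length and held upright in the spotted mug, with its head below the rim, about 22 mm above the mug's floor and clear of the walls; the mug, tumbler and glass were not touched.

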